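# Build up a turned mill in the dowel fixture and hold a probe rod centred in its bore

## Task

Finish the stack for the turned wooden mill and check its bore: set the spacer ring down flat on the mill body standing between the fixture's four dowels, then set the thin top disc (the one with the small guide hole) on the spacer. Then take the probe out of its stand by its square handle and lower its rod upright through the guide hole, never touching the mill pieces or the fixture, until the tip is about half-way down inside the mill body; keep it there in the middle of the hole, still in the gripper, and finish while holding it. Set the pieces down rather than drop them, and leave the gouge, bowl, tin and T-handled key alone.

Things in the scene. Friction and masses are not known exactly. Their poses are not given: they have to be found in the camera images.
- pocket (a point): Fixed board 120 x 120 x 12 mm with four upright dowels, 12 mm thick, round a 56 mm pocket. Point: pocket centre on the board's top, 12 mm above the bench; z up, x, y along the board's edges. Dowel axes at x, y = +-24 mm; straight to 72 mm above the board, tapering to 4 mm thick at 80 mm. Fingers pass through the 36 mm gaps between dowels on the +x, -x, +y and -y sides.
- body_mid (a point): The mill's body, a loose turned wooden ring, outside diameter 52 mm, 36 mm high, through bore 30 mm; already stands upright in the fixture's pocket at the start. Point: its centre, 18 mm above its underside; z along its axis, up. The pocket leaves it 2 mm play all round.
- spacer_mid (a point): Spacer: loose turned wooden ring, outside diameter 52 mm, 20 mm high, wide through hole 30 mm, about 30 g, lying flat on the bench. Point: its centre, 10 mm above its underside; z along its axis. It may lie in either of two places, the top disc in the other.
- disc_mid (a point): Top disc: loose turned wooden disc, outside diameter 52 mm, 14 mm high, with a small central guide hole 22 mm in diameter right through, about 25 g, lying flat on the bench. Point: its centre, 7 mm above its underside; z along its axis. It goes on top of the spacer; its top is then 70 mm above the fixture's board (82 mm above the bench).
- probe_grip (a point): Probe, about 100 g: steel rod 8 mm in diameter reaching 90 mm down from a wooden handle 24 x 24 x 60 mm high (4 mm high steel button on top). Point: handle centre, 120 mm above the rod's tip, 125 mm above the bench at the start; z up along the rod, x, y square to the handle's sides. Hangs upright in the stand, handle resting on the stand's top.
- probe_tip (a point): Lower end of the probe's rod, on its axis, 120 mm below the handle's centre; same axes as the handle.
- stand: Fixed dark wooden stand for the probe: column 50 x 50 mm, 95 mm high, with a 13 mm vertical through hole in the middle and two low feet (12 mm high, each 90 x 20 mm, along both y sides). Origin: centre of its underside on the bench; z up. To clear it the probe must be lifted straight up more than 90 mm.
- gouge: Bystander: turning gouge with green handle lying on the bench, about 335 mm long, 32 mm high. Origin on its underside near the aluminium ferrule. Leave alone.
- bowl: Bystander: turned wooden bowl, 120 mm across, 55 mm high. Origin: centre of its underside. Leave alone.
- wax_tin: Bystander: steel tin, 70 mm across, 40 mm high. Origin: centre of its underside. Leave alone.
- t_key: Bystander: hex key with red T-handle lying flat, 120 mm shaft along its +x, handle 100 mm along its y, 14 mm high. Origin: under the middle of the handle. Leave alone.

How it is judged:
By the outcome, as a careful person would: the job done as asked, in the order asked, and still so for the second after the job is handed in, while the arm keeps its last pose, push and grip.
It also fails if it takes over 64 s, if anything falls off the work surface, if the arm or the gripper's body presses on something with over 40 N, if the wrist force passes 120 N, or if a joint passes its speed limit or range.

## Robot

A 6-joint arm with a two-finger parallel gripper is mounted at the origin on the work surface. World frame = base frame: x ahead of the robot, y to its left, z up, the work surface at z = 0. Lengths are in m, angles in rad, forces in N, time in s.
With the tool pointing down it reaches from about 0.3 to 0.875 m from the base axis. Payload 6.4 kg.
Tool frame: the origin (TCP) lies between the finger pads; the fingertips stand 8 mm ahead of it and the grasp point (between the pads) lies 11 mm behind it; z points along the fingers, y is the direction in which the jaws open and shut (so a half turn about z gives the same grasp; the last joint's range is limited). The gripper opens to 85 mm and grips with 20 to 120 N. Pads are 22 mm wide; open, the fingers measure 114 mm over their backs; the gripper's body (76 mm by 85 mm) begins 54 mm behind the grasp point. The pads swing forward as they close: fully open they stand 13 mm farther back than shut.
Start: joints at [1.085, 0.181, 1.607, -0, 1.354, -0.206], TCP at [0.159, 0.553, 0.239] pointing down, gripper open.
Joint ranges: [-2.99, 2.99], [-0.89, 2.07], [0.3, 2.58], [-1.14, 4.28], [0, 2.63], [-3.12, 3.12]. Speed limits (rad/s): [2.57, 2.57, 3.01, 3.14, 3.14, 3.14].

## Interface

Orientations are given as a unit quaternion [w, x, y, z].
In Python, from bench import monitor, viewer, workorder, spotter gives the robot as it stands. The module is installed in compiled form; this text tells all that it offers.
- The arm moves only by the tool move_arm, never from a script. Its argument "motion" is a list of rows, each a list of 3 entries, a list of its own where there are three numbers: the shift along the tool's x, y, z in units of 60 mm (1.0 is 60 mm), then the turn, a rotation vector about the tool's x, y, z in units of 8 degrees (1.0 is 8 degrees), then the opening in per cent of the stroke, from 0 (shut) to 100 (fully open). In form: [[[dx, dy, dz], [rx, ry, rz], grip], ...]. A call has 1 to 10 rows; each row is the pose to reach, as a shift and turn from the pose commanded when the call began, along the tool's axes at that moment; what a row does not reach only later rows make up. A row lasts 1/8 s, in which the tool goes at most 62.5 mm and 10.7 degrees, less where a joint would pass 70% of its speed; a pose out of reach is approached as far as the arm can. A call with a gripper value outside its range is refused whole. The fingers move at their own pace and stop on an object; the grip force is fixed at half the most. Time passes only in rows, so rows that repeat a pose let the fingers close. It gives the time, the measured TCP pose, the force and the opening at its end, in the units of the state.
- monitor.get_obs(): the state, without advancing time (a new reading comes with each control period).
- viewer.camera(name): name is "scene" or "top" or "wrist"; returns the picture (400x640x3 uint8, blue, green, red); there is no depth.
- viewer.calibration(name): a dict with "fovy" (degrees; the focal length in pixels is half the picture's height over the tangent of half this angle, whatever the lens; pixels are square), "cx", "cy" (the principal point, pixels), "extrinsics" (4x4, takes a point from camera to world coordinates). Camera axes: x right, y down, z forward; pixel columns grow to the right and rows downward; lengths in m; the calibration is good to about 2 mm. A picture is of the moment at which its call begins: read the wrist's pose just before it. calibration takes no time and is no camera call; for the wrist camera it gives the pose at the moment of the call.
- workorder.hand_in(): hands the job in, once; it reports no verdict.
Trained networks look in the newest picture that a camera, given by its name, has taken for a name from the list of things; names that differ only in an ending like _2 or _b are one class to them, and where a whole thing is asked for, a point or a joint stands for the part that bears it (a point fixed in the world has none). Each returns a list of dicts, best first, with "score" (0 to 1); they miss things now and then, are a little off and sometimes report something else, mostly with a low value. They report only what shows in the picture. A call takes as long as a camera call.
- spotter.search_frame(camera, name): "centre" ([column, row] as shares, 0 to 1, of the picture: columns of its width, rows of its height, amid what is visible of it).
- spotter.outline_of(camera, name): "region" (400x640 bool, what is visible of it) and "centre" ([column, row] as shares, 0 to 1, of the picture: columns of its width, rows of its height, amid what is visible of it).
The state is a dict: "time_s": time; "q": joint angles; "dq": joint speeds; "joint_efforts": joint torques, N m; "eef_pos": TCP position; "eef_rot": TCP orientation; "wrist_force": force on the tool from outside, world axes, zero at the start; "torque": the same for the moment, N m; "opening": opening from 0.0 (shut) to 1.0 (fully open).
Only numpy, scipy, OpenCV 4.12 (cv2) and the standard library are available. Lean on these libraries where they do the work, as an engineer would, in place of code of your own. Each camera call takes 0.05 s, during which the arm holds its last target. There are 200 camera calls.

## Working session

There is one attempt and no reset: what is moved stays moved. The work goes in short steps, Python scripts to look and compute and a tool call to move; the robot and the scene stay as the last step left them, time stands still between calls to the robot, and variables do not carry over. Pictures are saved under pics/ and viewed, about 8 in all and at most 12, crops included, and the job is handed in when it is done.

Besides the shell and the picture viewer there is one more tool, called after "Request:" as name(argument=value, ...) on one line, values as JSON. move_arm: Moves the arm, as the interface text tells. Its arguments: {"type":"object","properties":{"motion":{"type":"array","items":{"type":"array"}}},"required":["motion"]}

```bash
mkdir -p pics
cat > h.py <<'E'
import numpy as np, cv2
from bench import monitor, viewer, workorder, spotter
from scipy.spatial.transform import Rotation as R
def cal(n):
    c=viewer.calibration(n); f=200/np.tan(np.radians(c['fovy'])/2)
    return f,c['cx'],c['cy'],np.array(c['extrinsics'])
def px2w(n,u,v,z,c=None):
    f,cx,cy,T=c or cal(n); d=T[:3,:3]@np.array([(u-cx)/f,(v-cy)/f,1]); o=T[:3,3]
    return o+d*(z-o[2])/d[2]
def w2px(n,p,c=None):
    f,cx,cy,T=c or cal(n); q=T[:3,:3].T@(np.asarray(p)-T[:3,3]); return np.array([cx+f*q[0]/q[2],cy+f*q[1]/q[2]])
def rot(o): return R.from_quat(np.roll(o['eef_rot'],-1))
def delta(p,yaw=None):
    """tool-axis shift (units of 60mm) from measured pose to world p"""
    o=monitor.get_obs(); return rot(o).inv().apply(np.asarray(p)-o['eef_pos'])/0.06
E
cat > a.py <<'E'
from h import *
o=monitor.get_obs(); print({k:np.round(v,4) for k,v in o.items()}); print(rot(o).as_matrix().round(3))
for n in ["scene","top","wrist"]:
    c=cal(n); im=viewer.camera(n); cv2.imwrite(f'pics/{n}0.png',im); print(n,c[0],c[1:3],c[3].round(3).tolist())
Z=dict(pocket=.012,body_mid=.048,spacer_mid=.02,disc_mid=.014,probe_grip=.155,stand=.095,gouge=.02,bowl=.05,wax_tin=.04,t_key=.01)
for n in ["top","scene"]:
  for k,z in Z.items():
    for r in spotter.search_frame(n,k)[:2]:
        u,v=r['centre'][0]*640,r['centre'][1]*400
        print(n,k,round(r['score'],2),round(u),round(v),px2w(n,u,v,z).round(3))
cv2.imwrite('pics/v1.png',np.vstack([cv2.imread('pics/top0.png')]))
E
python3 a.py
```

```text
{'time_s': np.float64(0.0), 'q': array([ 1.0847,  0.1816,  1.608 , -0.    ,  1.3538, -0.2063]), 'dq': array([ 0.0014, -0.0012,  0.0012, -0.0007,  0.0008, -0.0019]), 'joint_efforts': array([-3.00000e-04, -4.44849e+01, -3.51337e+01, -4.00000e-04,
        9.10000e-03,  0.00000e+00]), 'eef_pos': array([0.1585, 0.5522, 0.2384]), 'eef_rot': array([-3.000e-04,  1.394e-01,  9.902e-01, -8.000e-04]), 'wrist_force': array([ 0.1897, -0.2268, -0.4605]), 'torque': array([ 0.0147, -0.0585, -0.0199]), 'opening': np.float64(0.9999)}
[[-0.961  0.276 -0.001]
 [ 0.276  0.961 -0.002]
 [ 0.    -0.002 -1.   ]]
scene 388.0930062590298 (318.47854551581963, 193.54657326831665) [[-0.815, 0.458, -0.354, 0.924], [0.579, 0.648, -0.495, 0.472], [0.002, -0.608, -0.794, 0.869], [0.0, 0.0, 0.0, 1.0]]
top 380.6250204436987 (310.3716765987748, 200.5880815004566) [[-0.03, -0.978, 0.208, 0.369], [-1.0, 0.029, -0.01, -0.006], [0.003, -0.208, -0.978, 1.208], [0.0, 0.0, 0.0, 1.0]]
wrist 347.9292801278207 (326.30748301877907, 202.85546833377072) [[0.276, 0.92, 0.277, 0.088], [0.961, -0.264, -0.081, 0.573], [-0.001, 0.289, -0
[... 422 characters left out ...]
0.68 452 198 [ 0.61  -0.457  0.05 ]
top bowl 0.43 314 215 [ 0.569 -0.026  0.05 ]
top wax_tin 0.59 370 174 [ 0.7  -0.21  0.04]
top t_key 0.54 177 237 [0.52  0.405 0.01 ]
scene body_mid 0.6 318 198 [ 0.568 -0.028  0.048]
scene body_mid 0.57 263 128 [ 0.55  -0.346  0.048]
scene spacer_mid 0.52 415 256 [0.464 0.237 0.02 ]
scene disc_mid 0.61 373 289 [0.602 0.241 0.014]
scene probe_grip 0.71 412 252 [0.537 0.265 0.155]
scene stand 0.87 269 157 [ 0.617 -0.19   0.095]
scene gouge 0.97 256 282 [0.816 0.072 0.02 ]
scene gouge 0.28 319 209 [ 0.574 -0.014  0.02 ]
scene bowl 0.64 232 114 [ 0.599 -0.456  0.05 ]
scene wax_tin 0.83 237 185 [ 0.721 -0.198  0.04 ]
scene t_key 0.63 445 337 [0.544 0.416 0.01 ]
```

Run:
```python
import cv2,numpy as np
a=cv2.imread('pics/top0.png')[120:290,150:500]; cv2.imwrite('pics/v1.png',cv2.resize(a,None,fx=2.25,fy=2.25,interpolation=3))
cv2.imwrite('pics/v2.png',cv2.imread('pics/scene0.png'))
```

```text
(no output)
```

View pics/v1.png

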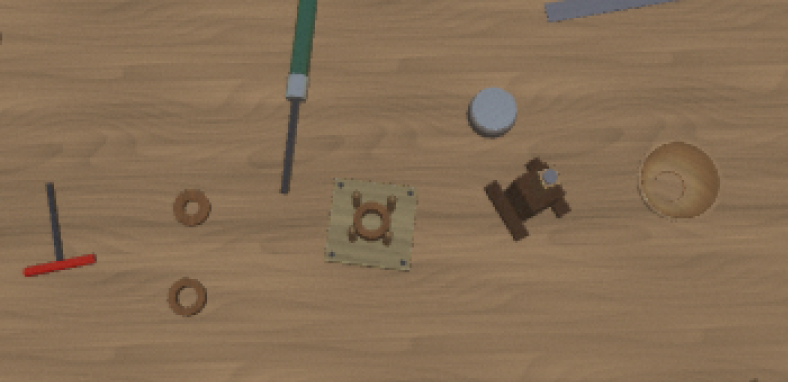

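View pics/v2.png

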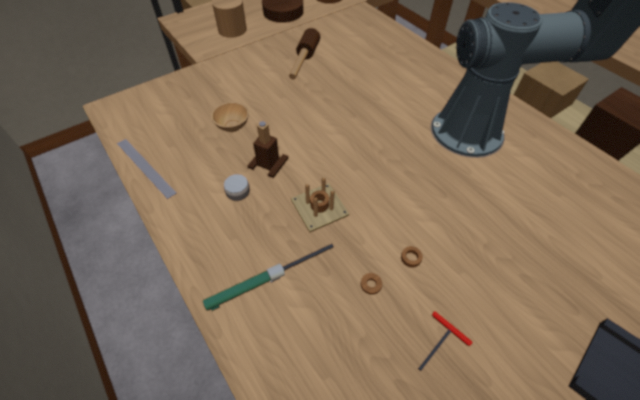

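Both rings lie left of the fixture: the near one (zoom 187,297) has the larger hole, so it is the spacer, and the far one (192,208) is the disc. The board is at (372,222) and the stand, turned about 30°, is at (535,195). Next I'll work out the board yaw and a first move.

Run:
```python
from h import *
P=[px2w('top',u/2.25+150,v/2.25+120,.012) for u,v in [(338,178),(418,186),(410,270),(326,262)]]
P=np.array(P); print(P.round(3), P.mean(0).round(4)); 
for i in range(4):
    d=P[(i+1)%4]-P[i]; print(np.linalg.norm(d).round(3),np.degrees(np.arctan2(d[1],d[0])).round(1))
for n,u,v,z in [('spacer',187,297,.02),('disc',192,208,.014),('body',371,221,.048)]: print(n,px2w('top',u/2.25+150,v/2.25+120,z).round(3))
print(delta([.57,-.025,.22]).round(2)); o=monitor.get_obs(); print(rot(o).as_euler('ZYX',degrees=True))
```

```text
[[ 0.629  0.015  0.012]
 [ 0.614 -0.099  0.012]
 [ 0.495 -0.082  0.012]
 [ 0.509  0.035  0.012]] [ 0.5617 -0.0327  0.012 ]
0.115 -97.5
0.121 172.1
0.118 82.8
0.121 -9.4
spacer [0.466 0.227 0.02 ]
disc [0.591 0.223 0.014]
body [ 0.56  -0.029  0.048]
[-9.25 -7.36  0.32]
[ 1.63969785e+02 -2.98357088e-03  1.79999876e+02]
```

Request:
move_arm(motion=[[[-0.8,-0.4,0.1],[0,0,0],100],[[-1.6,-0.8,0.2],[0,0,-0.3],100],[[-2.5,-1.3,0.3],[0,0,-0.6],100],[[-3.4,-1.75,0.4],[0,0,-1],100],[[-4.3,-2.2,0.5],[0,0,-1],100],[[-5.2,-2.7,0.6],[0,0,-1],100],[[-6.1,-3.15,0.6],[0,0,-1],100],[[-7.0,-3.6,0.6],[0,0,-1],100],[[-7.55,-3.9,0.6],[0,0,-1],100],[[-7.55,-3.9,0.6],[0,0,-1],100]])

```text
time_s: 2.4
eef_pos: [0.5313, 0.2005, 0.2032]
eef_rot: [0.0, 0.072, 0.997, -0.0]
wrist_force: [0.3, 0.6, 0.4]
opening: 0.998
```

```bash
cat > look.py <<'E'
from h import *
import sys
def look(tag,items):
    o=monitor.get_obs(); c=cal('wrist'); im=viewer.camera('wrist'); cv2.imwrite(f'pics/{tag}.png',im)
    print('t',o['time_s'],'tcp',o['eef_pos'].round(4),'yaw(y axis)',np.degrees(np.arctan2(*rot(o).as_matrix()[[1,0],1])).round(2),'tilt',rot(o).as_matrix()[:,2].round(4),'F',o['wrist_force'].round(1),'open',round(float(o['opening']),3))
    np.savez(f'pics/{tag}.npz',f=c[0],cx=c[1],cy=c[2],T=c[3],p=o['eef_pos'],R=rot(o).as_matrix())
    for k,z in items:
        for r in spotter.outline_of('wrist',k)[:2]:
            m=r['region'].astype(np.uint8); cs,_=cv2.findContours(m,cv2.RETR_EXTERNAL,cv2.CHAIN_APPROX_NONE)
            g=max(cs,key=cv2.contourArea); (eu,ev),ax,an=cv2.fitEllipse(g)
            print(k,round(r['score'],2),'ell',round(eu,1),round(ev,1),np.round(ax,1),'c',np.round(np.array(r['centre'])*[640,400],1),px2w('wrist',eu,ev,z,c).round(4))
    return im
if __name__=='__main__':
    look(sys.argv[1],[(a.split('=')[0],float(a.split('=')[1])) for a in sys.argv[2:]])
E
python3 look.py w1 spacer_mid=.01 disc_mid=.007; python3 -c "
import cv2;a=cv2.imread('pics/w1.png');cv2.imwrite('pics/v3.png',a)"
```

```text
t 2.4 tcp [0.5313 0.2005 0.2032] yaw(y axis) 81.74 tilt [ 5.e-04 -2.e-04 -1.e+00] F [0.3 0.6 0.4] open 0.998
spacer_mid 0.94 ell 349.9 104.8 [57.2 59.5] c [363.6 107.6] [0.4679 0.2316 0.01  ]
disc_mid 0.63 ell 360.8 233.0 [50.6 51.3] c [360.8 240.7] [0.5948 0.2272 0.007 ]
```

View pics/v3.png

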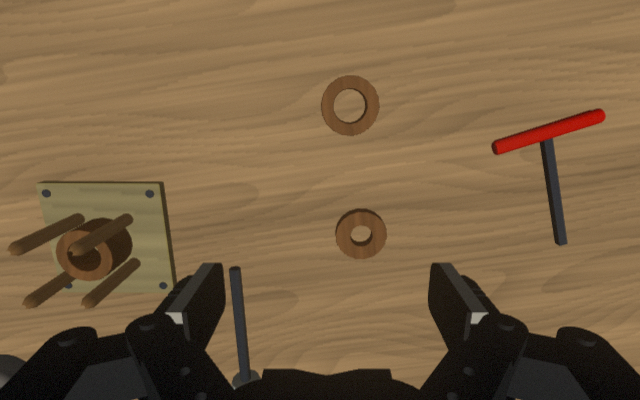

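Image up points toward the robot. The spacer (large hole) is at (350,105), the disc (small hole) at (361,233), and the board's edge is nearly parallel to the image rows. Next a look over the fixture.

Request:
move_arm(motion=[[[-0.25,-0.9,0],[0,0,0],100],[[-0.5,-1.8,0],[0,0,0],100],[[-0.8,-2.7,0],[0,0,0],100],[[-1.0,-3.6,0],[0,0,0],100],[[-1.0,-3.7,0],[0,0,0],100],[[-1.0,-3.7,0],[0,0,0],100]])

```text
time_s: 3.3
eef_pos: [0.5575, -0.0245, 0.2033]
eef_rot: [-0.0, 0.07, 0.998, 0.0]
wrist_force: [-0.5, 0.9, 0.6]
opening: 1.004
```

```bash
python3 look.py w2 pocket=.012 body_mid=.03 stand=.05 probe_grip=.125; python3 -c "
import cv2;a=cv2.imread('pics/w2.png');cv2.imwrite('pics/v4.png',cv2.resize(a[70:320,170:570],None,fx=2,fy=2,interpolation=2))"
```

```text
t 3.3 tcp [ 0.5575 -0.0245  0.2033] yaw(y axis) 81.99 tilt [-3.e-04  6.e-04 -1.e+00] F [-0.5  0.9  0.6] open 1.004
pocket 0.58 ell 323.1 179.5 [141.6 145.8] c [322.  178.6] [ 0.5587 -0.0273  0.012 ]
body_mid 0.78 ell 322.8 190.8 [57.9 63.8] c [326.5 198.5] [ 0.5652 -0.0284  0.03  ]
stand 0.73 ell 92.5 251.0 [ 90.2 172.7] c [ 95.1 250.2] [ 0.5866 -0.2413  0.05  ]
stand 0.2 ell 322.7 191.2 [56.9 62.1] c [321.2 197. ] [ 0.5603 -0.0276  0.05  ]
probe_grip 0.75 ell 26.1 300.8 [40.4 85.6] c [ 27.  297.9] [ 0.5903 -0.2407  0.125 ]
```

View pics/v4.png

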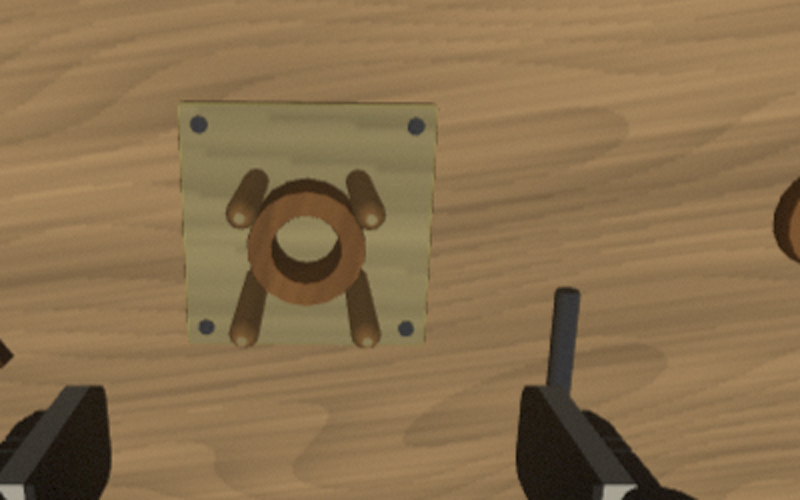

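```bash
cat >> h.py <<'E'
def load(tag):
    d=np.load(f'pics/{tag}.npz'); return (float(d['f']),float(d['cx']),float(d['cy']),d['T']),d['p'],d['R']
E
python3 - <<'E'
from h import *
from scipy.optimize import least_squares
c,p,Rm=load('w2')
u=lambda L:[(a/2+170,b/2+70) for a,b in L]
corn=[(180,103),(437,103),(425,344),(189,344)]; dow=[(238,217),(372,218),(367,341),(241,341)]; scr=[(198,124),(416,125),(405,328),(206,327)]
W=lambda L,z:np.array([px2w('wrist',a,b,z,c) for a,b in u(L)])
for n,L,z,s in [('corn',corn,.012,.12),('scr',scr,.012,None),('dow',dow,.092,.048)]:
    P=W(L,z); d=(P[1]-P[0])+(P[2]-P[3]); e=(P[3]-P[0])+(P[2]-P[1])
    print(n,P.mean(0).round(4),'y-ang',np.degrees(np.arctan2(d[1],d[0])).round(2),'x-ang',np.degrees(np.arctan2(e[1],e[0])).round(2),np.linalg.norm(d)/2,np.linalg.norm(e)/2)
print('body top',W([(306,248)],.048))
# ring spacer from w1
c1,p1,R1=load('w1')
im=cv2.imread('pics/w1.png'); print('tcp',p)
cv2.imwrite('pics/v5.png',np.hstack([cv2.resize(im[60:150,300:400],None,fx=4,fy=4,interpolation=2),cv2.resize(im[195:285,310:410],None,fx=4,fy=4,interpolation=2)]))
E
```

```text
corn [ 0.5641 -0.0273  0.012 ] y-ang 82.01 x-ang -8.45 0.11865293346889078 0.11924683433746855
scr [ 0.5643 -0.0281  0.012 ] y-ang 81.72 x-ang -8.55 0.10041328655435805 0.10058323596898916
dow [ 0.5639 -0.028   0.092 ] y-ang 81.78 x-ang -8.63 0.048359898644416394 0.04830839329976928
body top [[ 0.56332337 -0.02773248  0.048     ]]
tcp [ 0.55747304 -0.02446981  0.2032596 ]
```

View pics/v5.png

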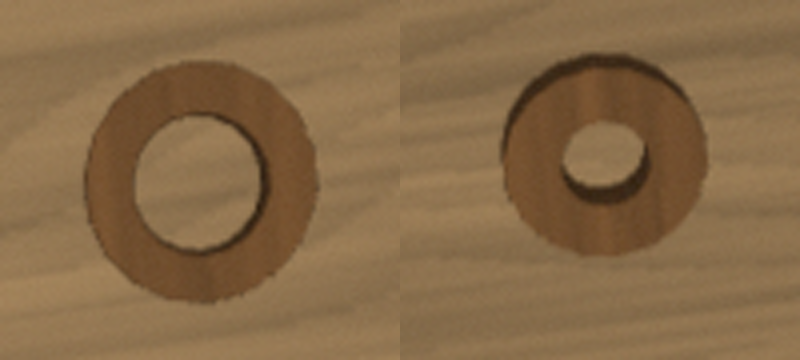

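Pocket centre is (0.5640, −0.0278) with yaw 81.8°; corners, screws and dowels agree within 1 mm, and all sizes come out right. Next I'll go over the spacer for a close look.

Request:
move_arm(motion=[[[0.4,0.85,0],[0,0,0],100],[[0.85,1.7,0],[0,0,0],100],[[1.3,2.5,0.1],[0,0,0],100],[[1.75,3.3,0.3],[0,0,0],100],[[2.16,4.0,0.6],[0,0,0],100],[[2.16,4.0,0.6],[0,0,0],100],[[2.16,4.0,0.6],[0,0,0],100]])

```text
time_s: 4.42
eef_pos: [0.4632, 0.2306, 0.1676]
eef_rot: [0.0, 0.069, 0.998, -0.0]
wrist_force: [-0.4, -0.1, 0.9]
opening: 0.996
```

```bash
cat > ring.py <<'E'
from look import *
# sub-pixel: fit the top-face outer rim by brightness? use hole + outline from the network
def top(tag,name,h):
    im=look(tag,[(name,h/2)])
    c,p,Rm=load(tag); r=spotter.outline_of('wrist',name)[0]
    m=r['region'].astype(np.uint8); cs,_=cv2.findContours(m,cv2.RETR_EXTERNAL,cv2.CHAIN_APPROX_NONE); g=max(cs,key=cv2.contourArea)
    # model fit: silhouette = hull of bottom and top circles radius 26 mm; match mask centroid/bounds by IoU
    from scipy.optimize import minimize
    full=np.zeros_like(m); cv2.drawContours(full,[g],-1,1,-1); a=np.linspace(0,2*np.pi,72)
    def sil(x):
        P=[w2px('wrist',[x[0]+.026*np.cos(t),x[1]+.026*np.sin(t),z],c) for z in (0,h) for t in a]
        q=np.zeros_like(m); cv2.fillConvexPoly(q,cv2.convexHull(np.round(np.array(P)*16).astype(np.int32)),1,shift=4); return q
    u,v=g.reshape(-1,2).mean(0); x0=px2w('wrist',u,v,h/2,c)[:2]
    s=minimize(lambda x:float((sil(x)!=full).sum()),x0,method='Nelder-Mead',options=dict(initial_simplex=[x0,x0+[.004,0],x0+[0,.004]],xatol=1e-4))
    print(name,'fit',s.x.round(4),'mismatch px',s.fun,'of',full.sum()); d=Rm.T@(np.array([s.x[0],s.x[1],p[2]])-p)
    print('tool shift to centre, units',(d/.06).round(3))
    for t in a: cv2.circle(im,tuple(w2px('wrist',[s.x[0]+.026*np.cos(t),s.x[1]+.026*np.sin(t),h],c).round().astype(int)),0,(0,255,0),-1)
    cv2.imwrite(f'pics/{tag}f.png',im)
if __name__=='__main__': top(sys.argv[1],sys.argv[2],float(sys.argv[3]))
E
python3 ring.py w3 spacer_mid .02; python3 -c "
import cv2;a=cv2.imread('pics/w3f.png');cv2.imwrite('pics/v6.png',cv2.resize(a[100:280,220:440],None,fx=3,fy=3,interpolation=2))"
```

```text
t 4.425 tcp [0.4632 0.2306 0.1676] yaw(y axis) 82.07 tilt [ 6.e-04 -3.e-04 -1.e+00] F [-0.4 -0.1  0.9] open 0.996
spacer_mid 0.92 ell 327.1 192.1 [60.  61.4] c [320.7 206.6] [0.4686 0.2308 0.01  ]
spacer_mid fit [0.468  0.2311] mismatch px 185.0 of 2981
tool shift to centre, units [-0.077  0.02   0.   ]
```

View pics/v6.png

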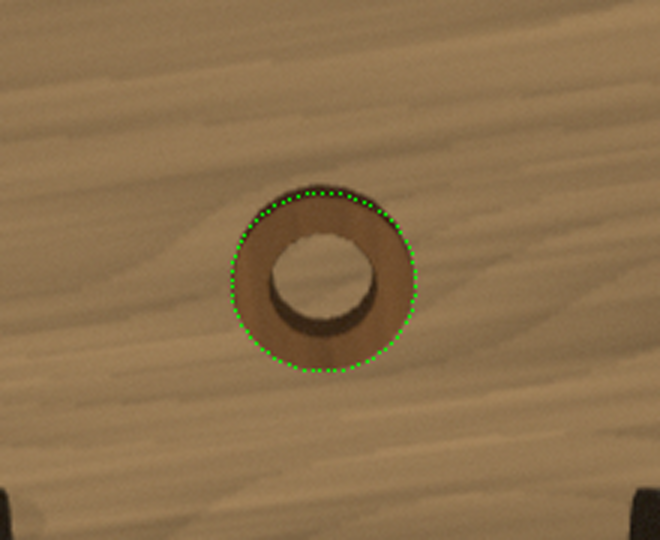

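The overlay fits the ring at (0.4680, 0.2311) within about 0.5 mm. Now descend and grip.

Request:
move_arm(motion=[[[-0.08,0.02,0.7],[0,0,0],100],[[-0.08,0.02,1.5],[0,0,0],100],[[-0.08,0.02,2.2],[0,0,0],100],[[-0.08,0.02,2.5],[0,0,0],100],[[-0.08,0.02,2.63],[0,0,0],100],[[-0.08,0.02,2.63],[0,0,0],0],[[-0.08,0.02,2.63],[0,0,0],0],[[-0.08,0.02,2.63],[0,0,0],0],[[-0.08,0.02,2.63],[0,0,0],0],[[-0.08,0.02,2.63],[0,0,0],0]])

```text
time_s: 5.82
eef_pos: [0.4695, 0.2311, 0.0117]
eef_rot: [0.002, 0.07, 0.998, 0.0]
wrist_force: [-3.1, -1.4, 7.0]
opening: 0.583
```

Request:
move_arm(motion=[[[0,0,-0.2],[0,0,0],0],[[0,0,-0.8],[0,0,0],0],[[0,0,-1.6],[0,0,0],0],[[0,0,-2.4],[0,0,0],0],[[0,0,-2.4],[0,0,0],0],[[0,0,-2.4],[0,0,0],0]])

```text
time_s: 6.58
eef_pos: [0.4679, 0.2308, 0.1539]
eef_rot: [0.0, 0.07, 0.998, 0.0]
wrist_force: [-0.7, 0.5, -1.0]
opening: 0.581
```

```bash
python3 look.py w4 spacer_mid=.15; python3 -c "
import cv2;a=cv2.imread('pics/w4.png');cv2.imwrite('pics/v7.png',a[100:400,120:520])"
```

```text
t 6.575 tcp [0.4679 0.2308 0.1539] yaw(y axis) 81.98 tilt [ 8.e-04  2.e-04 -1.e+00] F [-0.7  0.5 -1. ] open 0.581
spacer_mid 0.85 ell 326.6 272.9 [122.6 125.1] c [326.5 292.9] [0.4691 0.2311 0.15  ]
```

View pics/v7.png

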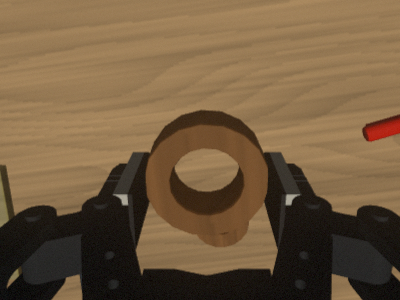

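Run:
```python
from h import *
c,p,Rm=load('w4')
for h,(u,v) in [(.0083,(328,282))]:
    w=px2w('wrist',u,v,p[2]+h,c); print(w, 'in tool',(Rm.T@(w-p)).round(4))
im=cv2.imread('pics/w4.png')
for dx in (0,):
  for hz,col in ((.0083,(0,255,0)),(-.0117,(255,255,0))):
    for t in np.linspace(0,6.28,90):
        for r in (.026,.015): cv2.circle(im,tuple(w2px('wrist',p+Rm@np.array([dx+r*np.cos(t),r*np.sin(t),-hz]),c).round().astype(int)),0,col,-1)
cv2.imwrite('pics/v8.png',cv2.resize(im[190:360,240:420],None,fx=3,fy=3,interpolation=2))
# move to above pocket
print('shift to pocket', (Rm.T@(np.array([.5640,-.0278,.135])-p)/.06).round(3))
```

```text
[0.46677245 0.23197419 0.16221381] in tool [ 0.0013  0.001  -0.0083]
shift to pocket [-2.187 -4.044  0.316]
```

View pics/v8.png

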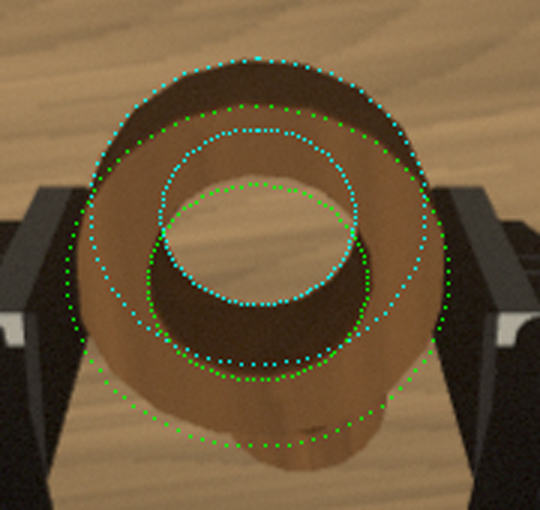

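The spacer is held level and centred within about 0.5 mm; the overlay matches its rear edge and hole. Now carry it above the pocket and check against the dowel tips.

Request:
move_arm(motion=[[[-0.3,-0.6,0],[0,0,0],0],[[-0.75,-1.4,0],[0,0,0],0],[[-1.2,-2.2,0],[0,0,0],0],[[-1.65,-3.0,0],[0,0,0],0],[[-2.0,-3.7,0],[0,0,0],0],[[-2.19,-4.04,0.1],[0,0,0],0],[[-2.19,-4.04,0.3],[0,0,0],0],[[-2.19,-4.04,0.3],[0,0,0],0],[[-2.19,-4.04,0.3],[0,0,0],0]])

```text
time_s: 7.8
eef_pos: [0.5637, -0.0261, 0.135]
eef_rot: [-0.001, 0.069, 0.998, 0.0]
wrist_force: [1.2, 0.3, -0.1]
opening: 0.582
```

```bash
cat > over.py <<'E'
from look import *
tag=sys.argv[1]; im=look(tag,[]); c,p,Rm=load(tag)
B=R.from_euler('z',-8.2,degrees=True).as_matrix()
for sx in(-1,1):
  for sy in (-1,1):
    for z,r in((.092,.002),(.084,.006),(.048,.006)):
      for t in np.linspace(0,6.28,30):
        w=np.array([.564,-.0278,z])+B@np.array([sx*.024+r*np.cos(t),sy*.024+r*np.sin(t),0]); cv2.circle(im,tuple(w2px('wrist',w,c).round().astype(int)),0,(0,255,0),-1)
cv2.imwrite(f'pics/{tag}o.png',cv2.resize(im[110:390,200:460],None,fx=2.1,fy=2.1,interpolation=2))
print('off pocket, tool units',(Rm.T@(np.array([.564,-.0278,p[2]])-p)/.06).round(3))
E
python3 over.py w5
```

```text
t 7.8 tcp [ 0.5637 -0.0261  0.135 ] yaw(y axis) 82.07 tilt [-1.2e-03  6.0e-04 -1.0e+00] F [ 1.2  0.3 -0.1] open 0.582
off pocket, tool units [-0.009 -0.028 -0.   ]
```

View pics/w5o.png

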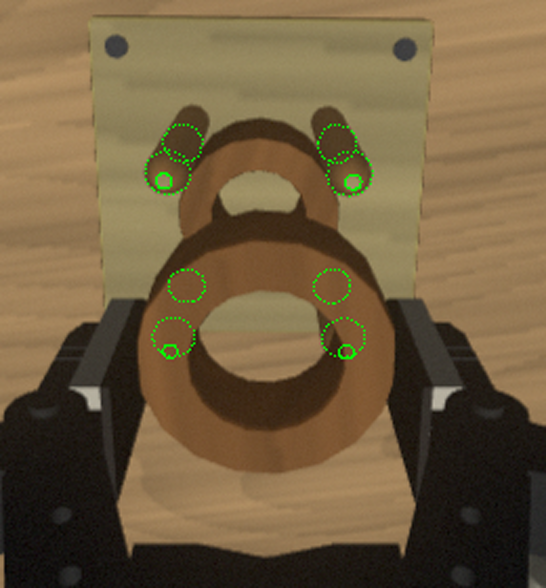

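Request:
move_arm(motion=[[[0,0,0.2],[0,0,0],0],[[0,0,0.4],[0,0,0],0],[[0,0,0.4],[0,0,0],0],[[0,0,0.4],[0,0,0],0]])

```text
time_s: 8.35
eef_pos: [0.5643, -0.0277, 0.1113]
eef_rot: [-0.0, 0.07, 0.998, 0.0]
wrist_force: [0.5, -0.3, 0.3]
opening: 0.584
```

Run:
```python
from h import *
o=monitor.get_obs(); print(o['eef_pos'].round(4),o['dq'].round(3)); print(delta([.564,-.0278,.060]).round(3), o['wrist_force'].round(1))
```

```text
[ 0.5643 -0.0277  0.1113] [-0.001 -0.007 -0.007  0.001  0.    -0.003]
[ 0.004 -0.003  0.856] [ 0.5 -0.3  0.3]
```

Request:
move_arm(motion=[[[0,0,0.2],[0,0,0],0],[[0,0,0.4],[0,0,0],0],[[0,0,0.6],[0,0,0],0],[[0,0,0.75],[0,0,0],0],[[0,0,0.82],[0,0,0],0],[[0,0,0.84],[0,0,0],0],[[0,0,0.86],[0,0,0],0],[[0,0,0.86],[0,0,0],0]])

```text
time_s: 9.35
eef_pos: [0.5645, -0.0277, 0.0602]
eef_rot: [0.0, 0.07, 0.998, -0.0]
wrist_force: [0.1, 0.8, 0.5]
opening: 0.581
```

Request:
move_arm(motion=[[[0,0,0.02],[0,0,0],0],[[0,0,0.02],[0,0,0],0]])

```text
time_s: 9.6
eef_pos: [0.5647, -0.0277, 0.0598]
eef_rot: [0.0, 0.07, 0.998, -0.0]
wrist_force: [-1.0, 0.3, 5.7]
opening: 0.581
```

Request:
move_arm(motion=[[[0,0,0.02],[0,0,0],0],[[0,0,0.02],[0,0,0],0]])

```text
time_s: 9.85
eef_pos: [0.5648, -0.0277, 0.0597]
eef_rot: [0.0, 0.07, 0.998, -0.0]
wrist_force: [-6.5, 1.0, 15.4]
opening: 0.583
```

Contact came at z = 0.0597, as predicted. Release and rise.

Request:
move_arm(motion=[[[0,0,-0.03],[0,0,0],0],[[0,0,-0.03],[0,0,0],75],[[0,0,-0.03],[0,0,0],80],[[0,0,-0.03],[0,0,0],80],[[0,0,-0.5],[0,0,0],80],[[0,0,-1.2],[0,0,0],80],[[0,0,-2.0],[0,0,0],90],[[0,0,-2.35],[0,0,0],100],[[0,0,-2.35],[0,0,0],100]])

```text
time_s: 10.98
eef_pos: [0.5655, -0.0279, 0.2004]
eef_rot: [0.002, 0.07, 0.998, -0.0]
wrist_force: [0.1, -0.3, -0.3]
opening: 1.0
```

```bash
python3 over.py w6
python3 - <<'E'
from h import *
print('to disc',delta([.590,.2281,.1676]).round(3))
E
```

```text
t 10.975 tcp [ 0.5655 -0.0279  0.2004] yaw(y axis) 81.97 tilt [ 0.004 -0.001 -1.   ] F [ 0.1 -0.3 -0.3] open 1.0
off pocket, tool units [ 0.026 -0.001 -0.   ]
to disc [0.175 4.281 0.515]
```

View pics/w6o.png

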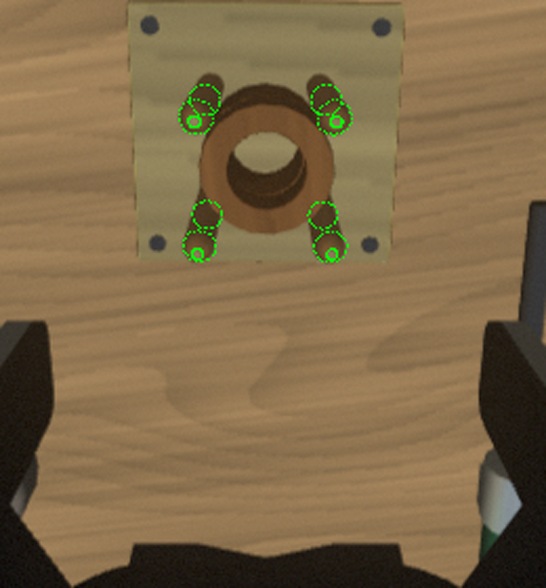

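The spacer is seated between the dowels, concentric with the pocket. Now the disc.

Request:
move_arm(motion=[[[0.03,0.6,0],[0,0,0],100],[[0.07,1.5,0],[0,0,0],100],[[0.1,2.4,0],[0,0,0],100],[[0.14,3.3,0.2],[0,0,0],100],[[0.17,4.0,0.4],[0,0,0],100],[[0.17,4.28,0.5],[0,0,0],100],[[0.17,4.28,0.5],[0,0,0],100],[[0.17,4.28,0.5],[0,0,0],100],[[0.17,4.28,0.5],[0,0,0],100]])

```text
time_s: 12.15
eef_pos: [0.5906, 0.2266, 0.169]
eef_rot: [0.0, 0.071, 0.997, -0.0]
wrist_force: [0.7, -0.2, 0.4]
opening: 1.004
```

```bash
python3 ring.py w7 disc_mid .014
```

```text
t 12.15 tcp [0.5906 0.2266 0.169 ] yaw(y axis) 81.86 tilt [ 7.e-04 -1.e-04 -1.e+00] F [ 0.7 -0.2  0.4] open 1.004
disc_mid 0.62 ell 326.6 189.2 [58.  58.8] c [322.9 182. ] [0.5945 0.2267 0.007 ]
disc_mid fit [0.5944 0.2259] mismatch px 220.0 of 2757
tool shift to centre, units [-0.065 -0.002  0.   ]
```

Request:
move_arm(motion=[[[-0.06,0,0.7],[0,0,0],100],[[-0.065,0,1.5],[0,0,0],100],[[-0.065,0,2.2],[0,0,0],100],[[-0.065,0,2.5],[0,0,0],100],[[-0.065,0,2.64],[0,0,0],100],[[-0.065,0,2.64],[0,0,0],0],[[-0.065,0,2.64],[0,0,0],0],[[-0.065,0,2.64],[0,0,0],0],[[-0.065,0,2.64],[0,0,0],0],[[-0.065,0,2.64],[0,0,0],0]])

```text
time_s: 13.55
eef_pos: [0.5956, 0.2278, 0.0128]
eef_rot: [0.002, 0.07, 0.998, 0.0]
wrist_force: [-0.7, 0.3, 5.4]
opening: 0.57
```

Request:
move_arm(motion=[[[0,0,-0.2],[0,0,0],0],[[0,0,-0.8],[0,0,0],0],[[0,0,-1.6],[0,0,0],0],[[0,0,-2.4],[0,0,0],0],[[0,0,-2.4],[0,0,0],0],[[0,0,-2.4],[0,0,0],0]])

```text
time_s: 14.3
eef_pos: [0.5939, 0.2276, 0.1548]
eef_rot: [0.0, 0.07, 0.998, 0.0]
wrist_force: [-0.5, 0.1, -0.6]
opening: 0.569
```

```bash
python3 look.py w8 disc_mid=.15
python3 - <<'E'
from h import *
print(delta([.564,-.0278,.154]).round(3))
c,p,Rm=load('w8'); im=cv2.imread('pics/w8.png')
# hole of the disc: compare predicted hole rims
for h in (.0025,-.0115): print(h,[w2px('wrist',p+Rm@np.array([s*.011,0,-h]),c).round(1) for s in (1,-1)],[w2px('wrist',p+Rm@np.array([0,s*.011,-h]),c).round(1) for s in (1,-1)])
print('column 327 grey', [(v,int(im[v,323:331].mean())) for v in range(210,350,2)])
r=w2px('wrist',p+Rm@np.array([0,0,-.0025]),c).round().astype(int)
print('row',r[1],[(u,int(im[r[1]-2:r[1]+3,u].mean())) for u in range(255,400,3)])
E
```

```text
t 14.3 tcp [0.5939 0.2276 0.1548] yaw(y axis) 81.98 tilt [ 1.e-03  2.e-04 -1.e+00] F [-0.5  0.1 -0.6] open 0.569
disc_mid 0.62 ell 326.5 267.7 [114.8 115.6] c [325.1 282.1] [0.593  0.2281 0.15  ]
[-0.116 -4.278 -0.016]
0.0025 [array([325.5, 254.1]), array([325.5, 300.4])] [array([351.4, 277.8]), array([299.7, 277.7])]
-0.0115 [array([325.6, 240.9]), array([325.6, 283.9])] [array([349.3, 262.8]), array([301.9, 262.8])]
column 327 grey [(210, 90), (212, 44), (214, 43), (216, 43), (218, 45), (220, 64), (222, 77), (224, 76), (226, 76), (228, 77), (230, 77), (232, 77), (234, 77), (236, 77), (238, 78), (240, 79), (242, 78), (244, 78), (246, 79), (248, 78), (250, 79), (252, 114), (254, 121), (256, 117), (258, 114), (260, 114), (262, 115), (264, 113), (266, 119), (268, 127), (270, 128), (272, 128), (274, 127), (276, 124), (278, 124), (280, 122), (282, 118), (284, 50), (286, 37), (288, 37), (290, 38), (292, 41), (294, 42), (296, 46), (298, 66), (300, 87), (302, 86), (304, 87), (306, 86), (308, 87), (310, 86), (312, 86), (314, 85), (316, 86), (318, 85), (320, 85), (322, 85), (324, 85), (326, 109), (328, 113), (330, 115), (332, 108), (334, 112), (336, 113), (338, 126), (340, 121), (342, 121), (344, 125), (346, 127), (348, 130)]
row 278 [(255, 41), (258, 26), (261, 23), (264, 26), (267, 21), (270, 61), (273, 85), (276, 84), (279, 84), (282, 83), (285, 82), (288, 79), (291, 83), (294, 82), (297, 82), (300, 72), (303, 37), (306, 38), (309, 61), (312, 106), (315, 125), (318, 126), (321, 124), (324, 125), (327, 123), (330, 122), (333, 122), (336, 121), (339, 117), (342, 83), (345, 44), (348, 36), (351, 42), (354, 75), (357, 76), (360, 79), (363, 82), (366, 83), (369, 83), (372, 82), (375, 81), (378, 80), (381, 77), (384, 23), (387, 25), (390, 27), (393, 24), (396, 24), (399, 52)]
```

The disc is held with its hole rims within about 1 mm of the model, the same small pattern the spacer showed. Carry it over.

Request:
move_arm(motion=[[[-0.02,-0.6,0],[0,0,0],0],[[-0.05,-1.5,0],[0,0,0],0],[[-0.08,-2.4,0],[0,0,0],0],[[-0.1,-3.2,0],[0,0,0],0],[[-0.12,-3.9,0],[0,0,0],0],[[-0.12,-4.28,0],[0,0,0],0],[[-0.12,-4.28,0.2],[0,0,0],0],[[-0.12,-4.28,0.4],[0,0,0],0],[[-0.12,-4.28,0.4],[0,0,0],0],[[-0.12,-4.28,0.4],[0,0,0],0]])

```text
time_s: 15.65
eef_pos: [0.5652, -0.0269, 0.1297]
eef_rot: [-0.0, 0.069, 0.998, 0.0]
wrist_force: [0.6, -0.4, 0.9]
opening: 0.569
```

Run:
```python
from h import *
o=monitor.get_obs(); print(o['eef_pos'].round(4),o['dq'].round(3)); print(delta([.564,-.0278,.0822]).round(3), o['wrist_force'].round(1))
```

```text
[ 0.5652 -0.0269  0.1297] [-0.005 -0.011 -0.008  0.     0.001 -0.001]
[ 0.016 -0.018  0.792] [ 0.6 -0.4  0.9]
```

Request:
move_arm(motion=[[[0.01,-0.01,0.15],[0,0,0],0],[[0.01,-0.01,0.28],[0,0,0],0],[[0.01,-0.01,0.28],[0,0,0],0],[[0.01,-0.01,0.28],[0,0,0],0]])

```text
time_s: 16.15
eef_pos: [0.5646, -0.0283, 0.1133]
eef_rot: [0.0, 0.07, 0.998, 0.0]
wrist_force: [-0.5, -0.1, -0.2]
opening: 0.569
```

Request:
move_arm(motion=[[[0.01,0.005,0.15],[0,0,0],0],[[0.01,0.005,0.3],[0,0,0],0],[[0.01,0.005,0.42],[0,0,0],0],[[0.01,0.005,0.48],[0,0,0],0],[[0.01,0.005,0.51],[0,0,0],0],[[0.01,0.005,0.52],[0,0,0],0],[[0.01,0.005,0.52],[0,0,0],0]])

```text
time_s: 17.02
eef_pos: [0.5641, -0.0279, 0.0823]
eef_rot: [0.0, 0.07, 0.998, -0.0]
wrist_force: [-0.0, -0.3, 0.0]
opening: 0.569
```

Request:
move_arm(motion=[[[0,0,0.015],[0,0,0],0],[[0,0,0.015],[0,0,0],0]])

```text
time_s: 17.27
eef_pos: [0.564, -0.0279, 0.0813]
eef_rot: [0.0, 0.07, 0.998, -0.0]
wrist_force: [0.0, -1.1, 0.6]
opening: 0.569
```

Request:
move_arm(motion=[[[0,0,0.02],[0,0,0],0],[[0,0,0.02],[0,0,0],0]])

```text
time_s: 17.52
eef_pos: [0.5643, -0.028, 0.0809]
eef_rot: [0.0, 0.07, 0.998, -0.0]
wrist_force: [-2.5, 0.4, 6.1]
opening: 0.57
```

Request:
move_arm(motion=[[[0,0,0.015],[0,0,0],0],[[0,0,0.015],[0,0,0],0]])

```text
time_s: 17.77
eef_pos: [0.5647, -0.028, 0.0809]
eef_rot: [0.001, 0.07, 0.998, -0.0]
wrist_force: [-3.9, 0.4, 12.2]
opening: 0.569
```

Contact at 0.0809 (0.0808 predicted). Release, rise, and check the stack numerically.

Request:
move_arm(motion=[[[0,0,-0.03],[0,0,0],0],[[0,0,-0.03],[0,0,0],75],[[0,0,-0.03],[0,0,0],80],[[0,0,-0.03],[0,0,0],80],[[0,0,-0.5],[0,0,0],80],[[0,0,-1.2],[0,0,0],80],[[0,0,-2.0],[0,0,0],90],[[0,0,-2.7],[0,0,0],100],[[0,0,-2.7],[0,0,0],100],[[0,0,-2.7],[0,0,0],100]])

```text
time_s: 19.02
eef_pos: [0.5635, -0.0278, 0.2403]
eef_rot: [-0.0, 0.07, 0.998, 0.0]
wrist_force: [-0.8, -0.0, -0.2]
opening: 0.999
```

```bash
python3 over.py w9; python3 look.py w9b disc_mid=.082 stand=.05 probe_grip=.125
python3 - <<'E'
from h import *
c,p,Rm=load('w9'); im=cv2.imread('pics/w9.png')
a=cv2.resize(im[120:300,230:430],None,fx=2.4,fy=2.4,interpolation=2); b=im[200:400,0:260]; b=cv2.resize(b,None,fx=1.2,fy=1.2)
H=max(a.shape[0],b.shape[0]); pad=lambda x:cv2.copyMakeBorder(x,0,H-x.shape[0],0,0,0)
cv2.imwrite('pics/v11.png',np.hstack([pad(a),pad(b)])); print(a.shape,b.shape)
print('disc top pred', w2px('wrist',[.564,-.0278,.082],c))
E
```

```text
t 19.025 tcp [ 0.5635 -0.0278  0.2403] yaw(y axis) 81.97 tilt [-9.e-04  2.e-04 -1.e+00] F [-0.8 -0.  -0.2] open 0.999
off pocket, tool units [-0.008  0.001 -0.   ]
t 19.075 tcp [ 0.5631 -0.0277  0.2396] yaw(y axis) 81.97 tilt [-2.4e-03  7.0e-04 -1.0e+00] F [-0.1 -0.5 -0.2] open 1.0
disc_mid 0.87 ell 326.2 185.3 [58.1 59.2] c [328.9 194.9] [ 0.5619 -0.0272  0.082 ]
stand 0.6 ell 118.3 230.3 [ 82.9 145.7] c [123.4 229.3] [ 0.5865 -0.2401  0.05  ]
probe_grip 0.57 ell 46.2 278.8 [ 37.7 114.5] c [ 46.5 280.8] [ 0.5965 -0.2587  0.125 ]
(432, 480, 3) (240, 312, 3)
disc top pred [325.95439925 186.78390846]
```

Request:
move_arm(motion=[[[-0.15,-0.6,-0.1],[0,0,0],100],[[-0.4,-1.5,-0.3],[0,0,0],100],[[-0.7,-2.4,-0.5],[0,0,0],100],[[-0.9,-3.2,-0.5],[0,0,0],100],[[-0.95,-3.5,-0.5],[0,0,0],100],[[-0.95,-3.5,-0.5],[0,0,0],100],[[-0.95,-3.5,-0.5],[0,0,0],100]])

```text
time_s: 20.15
eef_pos: [0.591, -0.2421, 0.2706]
eef_rot: [-0.0, 0.069, 0.998, 0.001]
wrist_force: [-0.5, 0.3, -0.1]
opening: 0.996
```

```bash
python3 look.py w10 stand=.05 probe_grip=.125
python3 - <<'E'
from h import *
im=cv2.imread('pics/w10.png'); d=cv2.imread('pics/w9.png')
a=cv2.resize(im[100:300,225:425],None,fx=2.75,fy=2.75,interpolation=2); b=cv2.resize(d[130:250,275:375],None,fx=2.5,fy=2.5,interpolation=2)
H=max(a.shape[0],b.shape[0]); pad=lambda x:cv2.copyMakeBorder(x,0,H-x.shape[0],0,0,0)
cv2.imwrite('pics/v11.png',np.hstack([pad(a),pad(b)])); print(a.shape,b.shape)
E
```

```text
t 20.15 tcp [ 0.591  -0.2421  0.2706] yaw(y axis) 82.04 tilt [-8.0e-04  1.1e-03 -1.0e+00] F [-0.5  0.3 -0.1] open 0.996
stand 0.95 ell 320.3 161.2 [76.5 92. ] c [325.5 162.3] [ 0.5793 -0.2461  0.05  ]
stand 0.69 ell 314.8 196.3 [36.8 47.9] c [315.  197.9] [ 0.6157 -0.2573  0.05  ]
probe_grip 0.84 ell 314.8 197.1 [37.4 48.7] c [313.8 197.4] [ 0.5958 -0.252   0.125 ]
(550, 550, 3) (300, 250, 3)
```

View pics/v11.png

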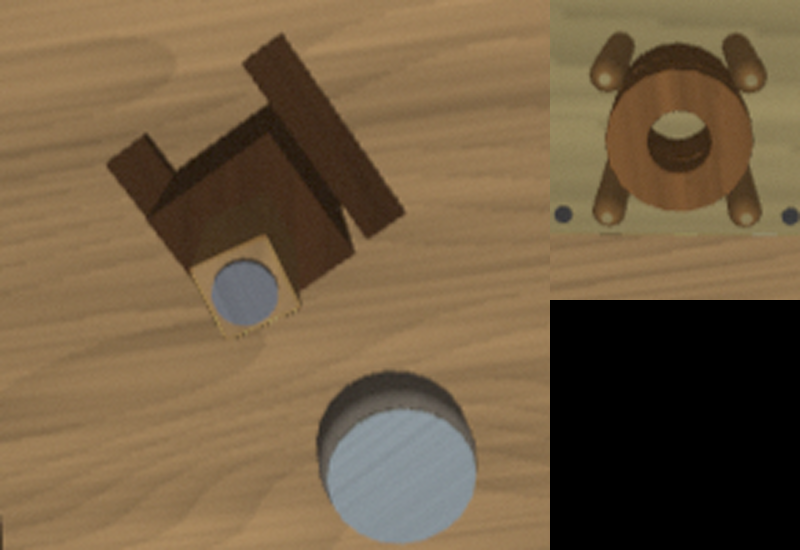

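The right panel shows the stack seated and concentric. The handle top in the left panel has corners (190,268), (267,235), (301,305), (223,340) and is turned relative to the stand.

Run:
```python
from h import *
c,p,Rm=load('w10')
W=lambda L,z:np.array([px2w('wrist',a/2.75+225,b/2.75+100,z,c) for a,b in L])
P=W([(190,268),(267,235),(301,305),(223,340)],.155); print(P.round(4),P.mean(0).round(4))
for i in range(4):
    d=P[(i+1)%4]-P[i]; print(np.linalg.norm(d).round(4),np.degrees(np.arctan2(d[1],d[0])).round(1))
print('button',W([(245,293)],.159).round(4))
S=W([(150,215),(272,130),(355,250)],.095); print('stand top centre',((S[0]+S[2])/2).round(4),np.linalg.norm(S[1]-S[0]),np.linalg.norm(S[2]-S[1]))
print(delta([*P.mean(0)[:2],.2106]).round(3), monitor.get_obs()['q'].round(2))
```

```text
[[ 0.5857 -0.2653  0.155 ]
 [ 0.5795 -0.2432  0.155 ]
 [ 0.6004 -0.2367  0.155 ]
 [ 0.6076 -0.2596  0.155 ]] [ 0.5933 -0.2512  0.155 ]
0.023 105.8
0.0219 17.2
0.024 -72.6
0.0226 -165.4
button [[ 0.5936 -0.2512  0.159 ]]
stand top centre [ 0.5926 -0.2504  0.095 ] 0.04936481391460418 0.04883380413501128
[-0.054 -0.145  1.01 ] [-0.57  0.3   1.4   0.    1.44 -2.01]
```

Request:
move_arm(motion=[[[-0.05,-0.145,0],[0,0,-1],70],[[-0.05,-0.145,0],[0,0,-2],60],[[-0.05,-0.145,0.3],[0,0,-3.02],60],[[-0.05,-0.145,0.8],[0,0,-3.02],60],[[-0.05,-0.145,1.0],[0,0,-3.02],60],[[-0.05,-0.145,1.0],[0,0,-3.02],60],[[-0.05,-0.145,1.0],[0,0,-3.02],60]])

```text
time_s: 21.18
eef_pos: [0.5935, -0.253, 0.2125]
eef_rot: [0.001, -0.14, 0.99, -0.001]
wrist_force: [-0.5, -0.5, 1.0]
opening: 0.6
```

```bash
python3 look.py w11 probe_grip=.14
python3 - <<'E'
from h import *
print(delta([.5933,-.2512,.118]).round(3))
c,p,Rm=load('w11'); im=cv2.imread('pics/w11.png')
print('btn pred',w2px('wrist',[.5933,-.2512,.159],c).round(1), 'corners pred',[w2px('wrist',[.5933,-.2512,.155]+R.from_euler('z',16.2,degrees=True).apply([a*.012,b*.012,0]),c).round(1) for a,b in ((1,1),(1,-1),(-1,-1),(-1,1))])
hsv=cv2.cvtColor(im,cv2.COLOR_BGR2HSV); u,v=w2px('wrist',[.5933,-.2512,.159],c).astype(int)
w=im[v-35:v+35,u-35:u+35].astype(int); m=((w[...,0]>w[...,2])&(w[...,0]>70)).astype(np.uint8)
n,l,s,ce=cv2.connectedComponentsWithStats(m); k=1+np.argmax(s[1:,4]); print('button px',ce[k]+[u-35,v-35],s[k])
b=px2w('wrist',*(ce[k]+[u-35,v-35]),.159,c); print('button world',b.round(4),'tool',(Rm.T@(b-p)/.06).round(3))
E
```

```text
t 21.175 tcp [ 0.5935 -0.253   0.2125] yaw(y axis) 106.15 tilt [ 0.0017 -0.0011 -1.    ] F [-0.5 -0.5  1. ] open 0.6
probe_grip 0.84 ell 328.4 216.1 [43.2 71. ] c [328.2 216. ] [ 0.5914 -0.2521  0.14  ]
[-0.003  0.036  1.577]
btn pred [329.1 230.1] corners pred [array([349. , 246.4]), array([309.1, 246.4]), array([308.5, 208.3]), array([349.8, 208.3])]
button px [328.46902655 229.84660767] [ 20  21  30  29 678]
button world [ 0.5932 -0.2516  0.159 ] tool [-0.001  0.025  0.892]
```

Request:
move_arm(motion=[[[0,0.025,0.5],[0,0,0],60],[[0,0.025,1.0],[0,0,0],60],[[0,0.025,1.4],[0,0,0],60],[[0,0.025,1.58],[0,0,0],60],[[0,0.025,1.58],[0,0,0],60],[[0,0.025,1.58],[0,0,0],60]])

```text
time_s: 22.02
eef_pos: [0.5933, -0.252, 0.1178]
eef_rot: [0.001, -0.14, 0.99, -0.001]
wrist_force: [0.8, -0.1, 0.5]
opening: 0.597
```

Request:
move_arm(motion=[[[0,0,0],[0,0,0],45],[[0,0,0],[0,0,0],35],[[0,0,0],[0,0,0],0],[[0,0,0],[0,0,0],0],[[0,0,0],[0,0,0],0]])

```text
time_s: 22.65
eef_pos: [0.5928, -0.2517, 0.117]
eef_rot: [0.0, -0.14, 0.99, -0.0]
wrist_force: [-0.2, 0.3, 5.8]
opening: 0.274
```

Request:
move_arm(motion=[[[0,0,-0.15],[0,0,0],0],[[0,0,-0.45],[0,0,0],0],[[0,0,-0.85],[0,0,0],0],[[0,0,-1.25],[0,0,0],0],[[0,0,-1.65],[0,0,0],0],[[0,0,-2.0],[0,0,0],0],[[0,0,-2.1],[0,0,0],0],[[0,0,-2.1],[0,0,0],0],[[0,0,-2.1],[0,0,0],0]])

```text
time_s: 23.78
eef_pos: [0.5919, -0.2511, 0.2411]
eef_rot: [-0.001, -0.14, 0.99, 0.001]
wrist_force: [0.2, -0.4, -0.9]
opening: 0.275
```

```bash
cat > tip.py <<'E'
from look import *
tag=sys.argv[1]; o=monitor.get_obs(); print(o['time_s'],o['eef_pos'].round(4),'z axis',rot(o).as_matrix()[:,2].round(4),'F',o['wrist_force'].round(2),'open',round(float(o['opening']),3),'dq',np.abs(o['dq']).max().round(3))
p=o['eef_pos']; Rm=rot(o).as_matrix(); h=float(sys.argv[2]) # tip distance ahead of TCP
for n in ('wrist','scene','top'):
    c=cal(n); im=viewer.camera(n); cv2.imwrite(f'pics/{tag}_{n}.png',im)
    print(n,'pred grip',w2px(n,p-Rm[:,2]*.008,c).round(1),'tip',w2px(n,p+Rm[:,2]*h,c).round(1), end=' ')
    for k in ('probe_tip','probe_grip'):
        for r in spotter.search_frame(n,k)[:1]: print(k,round(r['score'],2),(np.array(r['centre'])*[640,400]).round(1),end=' ')
    print()
print('to pocket',(Rm.T@(np.array([.564,-.0278,p[2]])-p)/.06).round(3))
E
python3 tip.py w12 .112
```

```text
23.775 [ 0.5919 -0.2511  0.2411] z axis [-0.0016  0.0011 -1.    ] F [ 0.17 -0.4  -0.9 ] open 0.275 dq 0.007
wrist pred grip [325.7 284.1] tip [326.  201.1] probe_tip 0.74 [325.7 301.7] probe_grip 0.89 [324.3 303.9] 
scene pred grip [258.7  95.6] tip [264.  131.1] probe_tip 0.66 [258.  100.5] probe_grip 0.75 [258.9 102.4] 
top pred grip [401.2 190.7] tip [391.4 200.5] 
to pocket [-0.588  3.704  0.005]
```

The probe is lifted (0.9 N, upright), with its tip at z ≈ 0.129. Carry it over the stack.

Request:
move_arm(motion=[[[-0.05,0.3,0],[0,0,0],0],[[-0.15,0.9,0],[0,0,0],0],[[-0.26,1.6,0],[0,0,0],0],[[-0.37,2.3,0],[0,0,0],0],[[-0.46,2.9,0],[0,0,0],0],[[-0.54,3.4,0],[0,0,0],0],[[-0.58,3.65,0],[0,0,0],0],[[-0.59,3.7,0],[0,0,0],0],[[-0.59,3.7,0],[0,0,0],0],[[-0.59,3.7,0],[0,0,0],0]])

```text
time_s: 25.48
eef_pos: [0.5649, -0.0293, 0.2422]
eef_rot: [-0.0, -0.14, 0.99, -0.0]
wrist_force: [0.1, -0.1, -1.0]
opening: 0.274
```

```bash
python3 tip.py w13 .112
python3 - <<'E'
from h import *
o=monitor.get_obs(); p=o['eef_pos']; Rm=rot(o).as_matrix()
im=cv2.imread('pics/w13_wrist.png'); c=cal('wrist'); tiles=[]
def draw(im,n,c):
    for t in np.linspace(0,6.28,60):
        for w in ([.564+.011*np.cos(t),-.0278+.011*np.sin(t),.082],): cv2.circle(im,tuple(w2px(n,w,c).round().astype(int)),0,(0,255,0),-1)
        cv2.circle(im,tuple(w2px(n,p+Rm@[.004*np.cos(t),.004*np.sin(t),.112],c).round().astype(int)),0,(255,255,0),-1)
draw(im,'wrist',c); a=cv2.resize(im[130:330,230:430],None,fx=2.5,fy=2.5,interpolation=2)
s=cv2.imread('pics/w13_scene.png'); b=cv2.resize(s[110:240,280:360],None,fx=3.7,fy=3.7,interpolation=2)
H=max(a.shape[0],b.shape[0]); pad=lambda x:cv2.copyMakeBorder(x,0,H-x.shape[0],0,0,0)
cv2.imwrite('pics/v12.png',np.hstack([pad(a),pad(b)])); print(a.shape,b.shape)
for z in (.12,.082): print('hole axis scene',z,w2px('scene',[.564,-.0278,z]).round(1))
E
```

```text
25.475 [ 0.5649 -0.0293  0.2422] z axis [-1.e-04 -2.e-04 -1.e+00] F [ 0.13 -0.08 -0.96] open 0.274 dq 0.003
wrist pred grip [325.7 284.1] tip [326.  201.1] probe_tip 0.69 [324.4 300.5] probe_grip 0.78 [325.3 301.7] 
scene pred grip [319.1 142.8] tip [318.9 177.3] probe_tip 0.79 [316.1 145.7] probe_grip 0.74 [317.7 149. ] 
top pred grip [316.  203.3] tip [315.3 211.7] 
to pocket [ 0.007  0.028 -0.   ]
(500, 500, 3) (481, 296, 3)
hole axis scene 0.12 [319.6 180.1]
hole axis scene 0.082 [319.5 189.5]
```

View pics/v12.png

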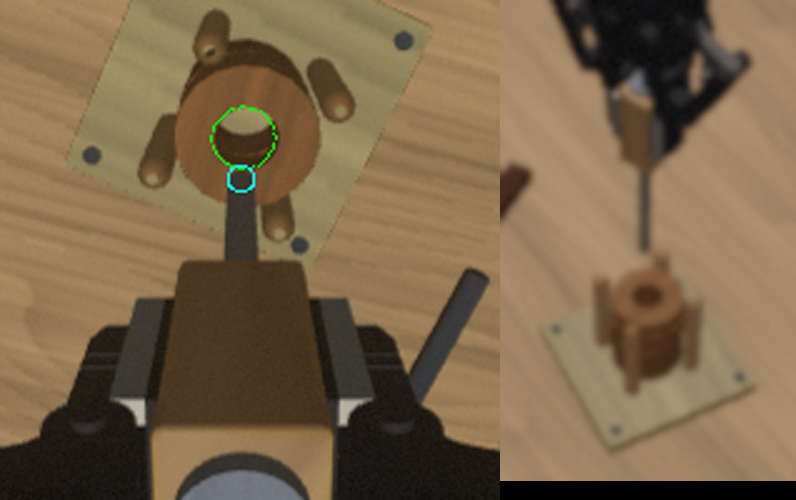

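The overlay agrees: the rod end falls on the predicted tip circle, the hole matches the green circle, and the rod hangs straight. Correct the 1.7 mm and descend in two stages.

Request:
move_arm(motion=[[[0.007,0.028,0],[0,0,0],0],[[0.007,0.028,0.15],[0,0,0],0],[[0.007,0.028,0.35],[0,0,0],0],[[0.007,0.028,0.45],[0,0,0],0],[[0.007,0.028,0.45],[0,0,0],0],[[0.007,0.028,0.45],[0,0,0],0],[[0.007,0.028,0.45],[0,0,0],0]])

```text
time_s: 26.8
eef_pos: [0.5642, -0.0269, 0.2157]
eef_rot: [0.0, -0.14, 0.99, -0.0]
wrist_force: [-0.2, -0.2, -1.1]
opening: 0.275
```

```bash
python3 tip.py w14 .112
python3 - <<'E'
from h import *
o=monitor.get_obs(); p=o['eef_pos']; Rm=rot(o).as_matrix(); c=cal('wrist'); im=cv2.imread('pics/w14_wrist.png')
# rod centre column by darkness at mid-rod rows; hole left/right edges at the hole's row
g=cv2.cvtColor(im,cv2.COLOR_BGR2GRAY)
for d in (.06,.08,.10): 
    u,v=w2px('wrist',p+Rm[:,2]*d,c); row=g[int(v)-1:int(v)+2,int(u)-25:int(u)+26].mean(0); print('rod',d,round(u,1),int(v),row.astype(int)[::2])
u,v=w2px('wrist',[.564,-.0278,.082],c); print('hole pred',u,v,g[int(v)-14:int(v)-11,int(u)-25:int(u)+26].mean(0).astype(int)[::2])
E
```

```text
26.8 [ 0.5642 -0.0269  0.2157] z axis [ 8.e-04 -2.e-04 -1.e+00] F [-0.18 -0.25 -1.12] open 0.275 dq 0.003
wrist pred grip [325.7 284.1] tip [326.  201.1] probe_tip 0.92 [325.3 298.6] probe_grip 0.7 [327.8 301.9] 
scene pred grip [319.9 151.5] tip [319.6 184.5] probe_tip 0.53 [319.2 158.8] probe_grip 0.67 [319.2 153.3] 
top pred grip [314.9 205.7] tip [314.3 213.6] probe_grip 0.73 [315.2 229.5] 
to pocket [ 0.007 -0.014  0.   ]
rod 0.06 325.9 225 [125 128 128 129 131 130 128 127 129 129  50  52  53  53  54  53  53  59
  63  67  64  64  60 110 126 128]
rod 0.08 326.0 215 [133 133 123  94  87  89  92  94  98  96  66  51  54  53  55  53  68  85
  91  95  93  91  91 111 132 135]
rod 0.1 326.0 205 [89 93 92 91 89 88 89 91 92 89 73 51 54 54 54 54 74 88 85 85 88 94 93 92
 92 91]
hole pred 324.8045379585117 193.3496639879472 [ 97  97  96  95  91  94  94  92  88  85 107 116 121 134 127 126 110  93
  84  88  90  89  88  85  87  88]
```

Request:
move_arm(motion=[[[0.005,-0.02,0],[0,0,0],0],[[0.005,-0.02,0.1],[0,0,0],0],[[0.005,-0.02,0.25],[0,0,0],0],[[0.005,-0.02,0.45],[0,0,0],0],[[0.005,-0.02,0.65],[0,0,0],0],[[0.005,-0.02,0.85],[0,0,0],0],[[0.005,-0.02,1.05],[0,0,0],0],[[0.005,-0.02,1.18],[0,0,0],0],[[0.005,-0.02,1.22],[0,0,0],0],[[0.005,-0.02,1.22],[0,0,0],0]])

```text
time_s: 28.5
eef_pos: [0.5641, -0.0281, 0.1422]
eef_rot: [0.0, -0.14, 0.99, -0.0]
wrist_force: [0.4, -0.2, -0.9]
opening: 0.274
```

Request:
move_arm(motion=[[[0,0,0],[0,0,0],0],[[0,0,0],[0,0,0],0],[[0,0,0],[0,0,0],0],[[0,0,0],[0,0,0],0]])

```text
time_s: 29.0
eef_pos: [0.5639, -0.0281, 0.1422]
eef_rot: [0.0, -0.14, 0.99, -0.0]
wrist_force: [0.7, -0.5, -1.0]
opening: 0.273
```

```bash
python3 tip.py w15 .112
python3 - <<'E'
from h import *
o=monitor.get_obs(); p=o['eef_pos']; Rm=rot(o).as_matrix(); print('tip est',(p+Rm[:,2]*.112).round(4))
c=cal('wrist'); g=cv2.cvtColor(cv2.imread('pics/w15_wrist.png'),cv2.COLOR_BGR2GRAY); print('hole',w2px('wrist',[.564,-.0278,.082],c).round(1))
u,v=map(int,w2px('wrist',[.564,-.0278,.082],c))
for dv in (-15,-11,-7,-3): print(v+dv,g[v+dv,u-40:u+41:2].astype(int))
E
```

```text
29.0 [ 0.5639 -0.0281  0.1422] z axis [ 1.e-04 -0.e+00 -1.e+00] F [ 0.74 -0.55 -0.97] open 0.273 dq 0.003
wrist pred grip [325.7 284.1] tip [326.  201.1] probe_tip 0.84 [324.7 300.3] probe_grip 0.66 [326.4 300.9] 
scene pred grip [319.6 172.2] tip [319.4 201.4] probe_tip 0.6 [315.5 173. ] probe_grip 0.63 [316.3 175.9] 
top pred grip [315.  210.8] tip [314.4 217.8] probe_tip 0.66 [453.1 199.4] 
to pocket [-0.002  0.004 -0.   ]
tip est [ 0.5639 -0.028   0.0301]
hole [326.3 226. ]
211 [ 61  96  97  96  95  92  93  94  90  89  91  89  88  89  85  65 120  99
  49  52  52  54  54  96 100  65  61  83  87  87  89  86  82  82  83  84
  88  89  92  92  82]
215 [78 96 94 94 94 94 91 85 89 88 90 90 90 51 39 37 37 43 50 54 51 52 50 44
 42 43 43 44 58 87 87 85 84 82 86 88 91 92 92 89 92]
219 [96 95 96 94 97 93 91 88 92 89 90 89 42 43 46 47 46 48 49 50 50 52 50 49
 43 41 41 45 42 52 87 82 83 81 87 92 91 92 91 93 91]
223 [97 95 93 92 95 90 88 87 94 92 89 66 40 48 43 44 44 47 50 51 51 52 52 47
 41 42 41 49 77 42 83 82 83 87 90 90 93 90 91 90 89]
```

The rod is centred in the hole (hole columns idx 11.5–29, rod 17.5–23), the force is just the probe's weight, and the estimated tip z is 0.030 m. Handing in.

```bash
python3 -c "
from bench import workorder; print(workorder.hand_in())"
```

```text
the job is handed in; nothing more can be done
None
```

The stack is finished and the probe is in the bore, still held in the gripper. The job was handed in at about 29 s of the 64 s allowed.

- **Spacer:** it was set down on the mill body with contact at TCP z = 0.0597 m (0.0597 predicted), pressing up to about 15 N. A picture afterwards showed it seated between the dowels.
- **Top disc:** it was set down on the spacer with contact at z = 0.0809 m (0.0808 predicted), pressing up to about 12 N. A picture afterwards showed it concentric in the fixture.
- **Probe:** I gripped it by its handle, lifted it about 124 mm straight up and lowered it through the guide hole.

**Last checks:**
- The estimated tip position is (0.5639, −0.0280, 0.0301) m, against a target of (0.5640, −0.0278, 0.030) m, half-way down the body.
- The tool was upright and still. The force was about 1 N down, which is the probe's weight, with under 1 N sideways.
- Pixel rows in the wrist picture put the rod in the middle of the hole from side to side. Front to back I relied on the measured tool position.

**Disagreements:** before the final descent, the pictures put the rod about 1.5 mm to one side of the hole, while the tool position said about 0.8 mm; I corrected by 1.2 mm. The trained network's "probe_tip" points mostly fell on the handle, so I did not use them; the tip position is worked out from the grasp. I moved nothing near the gouge, bowl, tin or key, but did not re-measure them at the end.

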